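Crack the nut that holds the saw blade

TASK

The saw blade on its sharpening stand has to come off: loosen its red wing nut by about a sixth of a turn (60 degrees) and leave it loose. Nobody remembers whether that stand has an ordinary or a left-hand thread, so try a little each way, feel which way it gives, and turn it that way. Leave the nut of the brown sanding disc on the other stand as it is.

Things in the scene. Friction and masses are not known exactly. Their poses are not given: they have to be found in the camera images.
- saw_nut (a joint): angle of the wing nut over the toothed saw blade (rad), 0 (tight) at the start, positive counter-clockwise from above. It turns only ONE way from 0, which differs from day to day and cannot be seen: one way is a hard stop within 0.1 rad, the other turns against a steady 0.2 N m of friction, to a stop at 1.5 rad. It neither rises nor comes off, and stays where it is left.
- saw_nut_wing (a point): centre of the red wing (bar) of the saw blade's nut, on its upright axis, 96 mm above the table. Bar 62 mm long along this point's x, 14 thick along y, 36 high; turns with the nut; grip its flat sides from above. Below this point: hub 32 mm wide (top 24 mm down), flange 56 wide (30 down), grey toothed blade 165 across (37 down). Its green stand is fixed.
- sand_nut (a joint): angle of the wing nut over the brown, toothless sanding disc (rad), 0 at the start, positive counter-clockwise seen from above; to be left alone.
- sand_nut_wing (a point): centre of the red wing of the nut over the brown sanding disc (150 mm across, no teeth); wing, sizes and stand as for the saw blade's; to be left alone.
Things that resemble listed ones, but are neither listed nor needed, are in the scene too. Leave any blue or yellow look-alike of the part that bears sand_nut alone.

How it is judged:
At the end, for the whole second after the job is handed in: The saw blade's wing nut stands still, turned loose by at least 0.75 rad (43 degrees) from its tight start, in the one direction in which it turns; the sanding disc's nut is within 0.15 rad of where it started ((value of joint saw_nut above 0.75 rad or value of joint saw_nut below -0.75 rad) and velocity of joint saw_nut between -0.05 and 0.05 rad/s and value of joint sand_nut between -0.15 and 0.15 rad); the robot touches nothing.
It fails at once if the sanding disc's nut is turned by more than 0.15 rad (value of joint sand_nut above 0.15 rad or value of joint sand_nut below -0.15 rad).
It also fails if it takes over 42 s, if anything falls off the work surface, if the arm or the gripper's body presses on something with over 40 N, if the wrist force passes 120 N, or if a joint passes its speed limit or range.

ROBOT

A 6-joint arm with a two-finger parallel gripper is mounted at the origin on the work surface. World frame = base frame: x ahead of the robot, y to its left, z up, the work surface at z = 0. Lengths are in m, angles in rad, forces in N, time in s.
With the tool pointing down it reaches from about 0.325 to 0.85 m from the base axis. Payload 15.5 kg.
Tool frame: the origin (TCP) lies midway between the tips of the shut fingers; the grasp point (between the pads) lies 19 mm behind it (r.grasp_offset is the z of the grasp point in the tool frame, in m); z points along the fingers, y is the direction in which the jaws open and shut (so a half turn about z gives the same grasp; the last joint's range is limited). The gripper opens to 91 mm and grips with 3 to 60 N. Pads are 32 mm wide; open, the fingers measure 118 mm over their backs; the gripper's body (76 mm by 178 mm) begins 60 mm behind the grasp point.
Start: joints at [-1.276, 0.494, 1.345, -0, 1.302, -0.096], TCP at [0.238, -0.578, 0.179] pointing down, gripper open.
Joint ranges: [-2.91, 2.91], [-0.82, 2.16], [0.22, 2.67], [-1.22, 4.37], [0.12, 2.79], [-3.08, 3.08]. Speed limits (rad/s): [1.89, 1.89, 2.57, 3.01, 3.01, 3.01].

INTERFACE

Orientations are given as a unit quaternion [x, y, z, w].
In Python, from bench import r gives the robot as it stands.
- The arm moves only by the tool carry_out, never from a script. Its arguments are lists of equal length, an entry for each row: "dr": the turn, a rotation vector about the tool's x, y, z in units of 6 degrees (1.0 is 6 degrees), a list of three; "slide": the shift along the tool's x, y, z in units of 60 mm (1.0 is 60 mm), a list of three; "jaw": the closure, from 0 (fully open) to 1 (shut). In form: {"dr": [[ax, ay, az], ...], "slide": [[x, y, z], ...], "jaw": [jaw, ...]}. A call has 1 to 8 rows; each row shifts and turns the pose as measured when the row begins, along the tool's axes as they then stand; what a row does not reach is not made up. A row lasts 1/8 s, in which the tool goes at most 62.5 mm and 10.7 degrees, less where a joint would pass 70% of its speed; a pose out of reach is approached as far as the arm can. A call is refused whole if a number of a shift passes 1 or a number of a turn 1, either way. A call with a gripper value outside its range is refused whole. The fingers move at their own pace and stop on an object; "grip_force" is the grip in N (left out, the last holds). Time passes only in rows, so rows that do not move let the fingers close. It gives the time, the measured TCP pose, the force and the opening at its end, in the units of the state.
- r.observe(): the state, without advancing time (a new reading comes with each control period).
- r.read_camera(name): name is "side" or "top" or "wrist"; returns (picture, depth): 400x640x3 uint8, red, green, blue; 400x640 float32, m along the optical axis (not along the pixel's ray), 0 where there is no reading.
- r.camera_info(name): a dict with "fx", "fy", "cx", "cy" (pixels), "extrinsics" (4x4, takes a point from world to camera coordinates). Camera axes: x right, y down, z forward; pixel columns grow to the right and rows downward; lengths in m; the calibration is good to about 2 mm. The wrist camera is an equidistant fisheye: a pixel r from the principal point sees the ray r / f radians off the axis. A picture is of the moment at which its call begins: read the wrist's pose just before it. camera_info takes no time and is no camera call; for the wrist camera it gives the pose at the moment of the call.
- r.job_done(): hands the job in, once; it reports no verdict.
The state is a dict: "time_s": time; "qpos": joint angles; "joint_velocities": joint speeds; "tau": joint torques, N m; "ee_pos": TCP position; "tcp_rot": TCP orientation; "ft_force": force on the tool from outside, world axes, zero at the start; "moment": the same for the moment, N m; "grip_width": opening from 0.0 (shut) to 1.0 (fully open).
Only numpy, scipy, OpenCV 4.12 (cv2) and the standard library are available. Lean on these libraries where they do the work, as an engineer would, in place of code of your own. Each camera call takes 0.05 s, during which the arm holds its last target.

## Working session

There is one attempt and no reset: what is moved stays moved. The work goes in short steps, Python scripts to look and compute and a tool call to move; the robot and the scene stay as the last step left them, time stands still between calls to the robot, and variables do not carry over. Pictures are saved under pics/ and viewed, and the job is handed in when it is done.

Besides the shell and the picture viewer there is one more tool, called after "Call:" by a JSON object that holds its "api" and its "payload", one argument or row to a line. carry_out: Moves the arm, as the interface text tells. Its arguments: {"type":"object","properties":{"dr":{"type":"array"},"slide":{"type":"array"},"jaw":{"type":"array"},"grip_force":{"type":"number"}},"required":["dr","slide","jaw"]}

```bash
mkdir -p pics; python3 - <<'E'
from bench import r
import cv2,numpy as np
print(r.observe())
for n in ("top","side"):
    p,d=r.read_camera(n); cv2.imwrite(f"pics/{n}0.png",p[:,:,::-1]); np.save(f"pics/{n}0d.npy",d)
    print(n,r.camera_info(n))
E
```

```text
{'time_s': 0.0, 'qpos': array([-1.27552794e+00,  4.94214032e-01,  1.34611761e+00, -2.75245567e-05,
        1.30248726e+00, -9.55385943e-02]), 'joint_velocities': array([ 2.88353783e-04, -2.37790250e-03, -2.70265870e-05, -2.95438186e-04,
       -6.97025369e-04,  1.59095612e-04]), 'tau': array([-8.06766093e-04, -8.78831148e+01, -3.81859481e+01,  7.06507335e-02,
        5.32569049e-02, -1.68876471e-05]), 'ee_pos': array([ 0.23793447, -0.57749091,  0.17882369]), 'tcp_rot': array([ 9.80968512e-01,  1.94165913e-01, -7.43296174e-05, -6.08748904e-04]), 'ft_force': array([ 0.63640913, -0.61035452, -0.65418984]), 'moment': array([ 0.01922118,  0.0357764 , -0.02808981]), 'grip_width': 0.995142172195923}
top {'fx': 508.5504789285647, 'fy': 508.5504789285647, 'cx': 319.80541275736965, 'cy': 206.38829814286436, 'extrinsics': array([[-1.62920410e-02, -9.99867015e-01, -7.22328449e-04,
        -1.20497101e-01],
       [-9.81523200e-01,  1.61308820e-02, -1.90662009e-01,
         4.78045377e-01],
       [ 1.90648306e-01, -2.39729115e-03, -9.81655478e-01,
         1.42859210e+00],
       [ 0.00000000e+00,  0.00000000e+00,  0.00000000e+00,
         1.00000000e+00]])}
side {'fx': 491.7670678720069, 'fy': 491.7670678720069, 'cx': 321.7263703355281, 'cy': 197.14776548048755, 'extrinsics': array([[ 0.99586362, -0.08987631,  0.01333799, -0.48415607],
       [-0.03275444, -0.49203673, -0.86995805,  0.03213598],
       [ 0.08475141,  0.86592269, -0.49294533,  1.4255903 ],
       [ 0.        ,  0.        ,  0.        ,  1.        ]])}
```

View pics/top0.png

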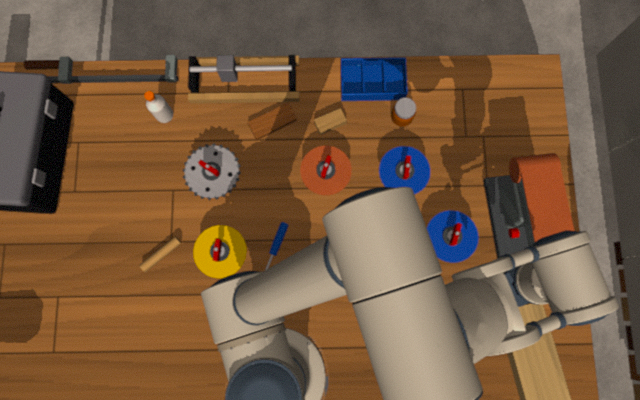

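View pics/side0.png

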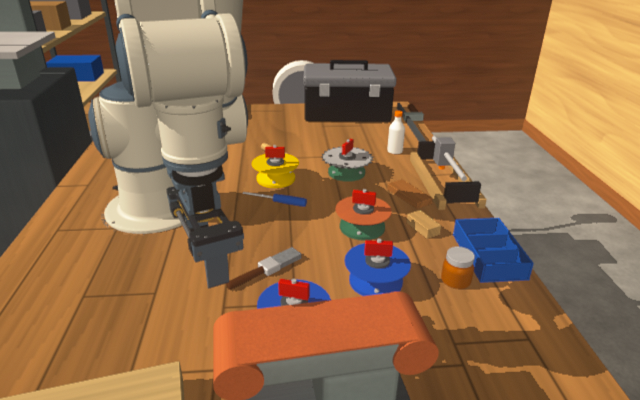

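The top view shows the toothed grey blade at about (211,171) with its red wing at (209,168). The brown disc is at (326,169), and the blue and yellow look-alikes are elsewhere. Next I'll measure the saw's wing.

```bash
python3 - <<'E'
from bench import r
import cv2,numpy as np
for n,box in (("top",(180,140,240,200)),("side",(325,130,372,165))):
    img=cv2.imread(f"pics/{n}0.png").astype(int); d=np.load(f"pics/{n}0d.npy"); c=r.camera_info(n)
    b,g,rr=img[...,0],img[...,1],img[...,2]
    m=((rr>110)&(g<70)&(b<70)).astype(np.uint8); k=np.zeros_like(m); x0,y0,x1,y1=box; k[y0:y1,x0:x1]=1; m*=k
    v,u=np.nonzero(m); z=d[v,u]
    P=np.stack([(u-c['cx'])/c['fx']*z,(v-c['cy'])/c['fy']*z,z],1)
    E=c['extrinsics']; W=(P-E[:3,3])@E[:3,:3]
    print(n,len(u),u.mean(),v.mean(),np.percentile(W,[0,5,50,95,100],axis=0).round(4).tolist())
    T=W[(W[:,2]>0.104)&(W[:,2]<.125)]
    rc=cv2.minAreaRect((T[:,:2]*1000).astype(np.float32)); print("top face",len(T),rc,cv2.boxPoints(rc).tolist())
    q=T[:,:2]-T[:,:2].mean(0); w,V=np.linalg.eigh(q.T@q); print(T.mean(0),np.degrees(np.arctan2(V[1,1],V[0,1])))
    if n=="top":
        # blade grey disc centre
        g2=((abs(rr-g)<15)&(abs(g-b)<20)&(rr>110)).astype(np.uint8)*k
        zz=0
        x=img[y0-10:y1+10,x0-10:x1+10].astype(np.uint8); cv2.imwrite("pics/crop0.png",cv2.resize(x,None,fx=7,fy=7,interpolation=cv2.INTER_NEAREST))
        v,u=np.nonzero(g2); z=d[v,u]
        P=np.stack([(u-c['cx'])/c['fx']*z,(v-c['cy'])/c['fy']*z,z],1); W=(P-E[:3,3])@E[:3,:3]
        W=W[(W[:,2]>.045)&(W[:,2]<.075)]
        print(cv2.minEnclosingCircle((W[:,:2]*1000).astype(np.float32)))
E
```

```text
top 103 207.97087378640776 167.59223300970874 [[0.5273, 0.1438, -0.0063], [0.5635, 0.1626, 0.0893], [0.579, 0.1818, 0.11], [0.6002, 0.2079, 0.115], [0.6819, 0.2804, 0.1186]]
top face 88 ((582.93505859375, 186.0312957763672), (60.748046875, 14.123176574707031), 54.06867218017578) [[559.3932495117188, 165.58065795898438], [570.8290405273438, 157.29296875], [606.4768676757812, 206.48193359375], [595.0410766601562, 214.76962280273438]]
[0.58159721 0.18482147 0.11081928] 55.44839071682399
((584.1065673828125, 186.3807373046875), 79.65933990478516)
side 110 347.2090909090909 146.4909090909091 [[0.5638, 0.1494, 0.004], [0.5664, 0.1572, 0.0844], [0.5813, 0.1731, 0.1033], [0.6024, 0.2046, 0.1147], [0.647, 0.4569, 0.1162]]
top face 53 ((583.9202270507812, 182.66409301757812), (64.54439544677734, 15.512672424316406), 53.13809585571289) [[558.3547973632812, 161.49656677246094], [570.7661743164062, 152.19068908691406], [609.4856567382812, 203.8316192626953], [597.0742797851562, 213.1374969482422]]
[0.5826537  0.17697183 0.11113509] 53.4210289727721
```

View pics/crop0.png

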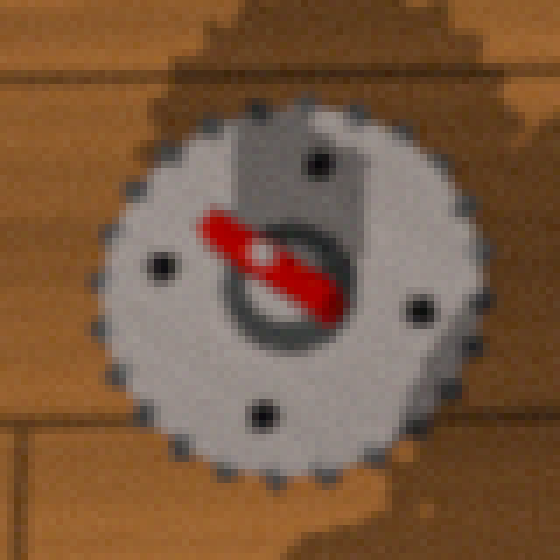

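The saw wing sits at about (0.584, 0.185) m, with its bar at about 54° in the world, and both views agree. I'll lift and travel over.

Call:
{"api": "carry_out", "payload": {
  "dr": [
    [0,0,0],
    [0,0,0],
    [0,0,0],
    [0,0,0],
    [0,0,0],
    [0,0,0],
    [0,0,0],
    [0,0,0]
  ],
  "slide": [
    [0,0,-0.7],
    [0,0,-0.7],
    [0.73,-0.68,0],
    [0.73,-0.68,0],
    [0.73,-0.68,0],
    [0.73,-0.68,0],
    [0.73,-0.68,0],
    [0.73,-0.68,0]
  ],
  "jaw": [0,0,0,0,0,0,0,0],
  "grip_force": 30
}}

```text
time_s: 1.1
ee_pos: [0.3898, -0.2442, 0.2639]
tcp_rot: [0.982, 0.191, -0.0, -0.002]
ft_force: [1.5, 0.1, 0.2]
grip_width: 1.002
```

Call:
{"api": "carry_out", "payload": {
  "dr": [
    [0,0,0],
    [0,0,0],
    [0,0,0],
    [0,0,0],
    [0,0,0],
    [0,0,0],
    [0,0,0],
    [0,0,0]
  ],
  "slide": [
    [0.73,-0.69,0],
    [0.73,-0.69,0],
    [0.73,-0.69,0],
    [0.73,-0.69,0],
    [0.73,-0.69,0],
    [0.73,-0.69,0],
    [0.73,-0.69,0],
    [0.2,-0.2,0]
  ],
  "jaw": [0,0,0,0,0,0,0,0]
}}

```text
time_s: 2.1
ee_pos: [0.5753, 0.1723, 0.2642]
tcp_rot: [0.981, 0.192, -0.001, -0.002]
ft_force: [0.2, -0.3, -0.4]
grip_width: 0.999
```

Call:
{"api": "carry_out", "payload": {
  "dr": [
    [0,0,-1],
    [0,0,-1],
    [0,0,-1],
    [0,0,-1],
    [0,0,-1],
    [0,0,0]
  ],
  "slide": [
    [0,0,0],
    [0,0,0],
    [0,0,0],
    [0,0,0],
    [0,0,0],
    [0,0,0]
  ],
  "jaw": [0,0,0,0,0,0]
}}

```text
time_s: 2.85
ee_pos: [0.5737, 0.1709, 0.2622]
tcp_rot: [0.895, 0.447, -0.003, -0.003]
ft_force: [-0.6, 0.3, 0.0]
grip_width: 0.998
```

```bash
cat > h.py <<'E'
from bench import r
import cv2,numpy as np
from scipy.spatial.transform import Rotation as R
def err(tgt,ang):
    o=r.observe(); M=R.from_quat(o['tcp_rot']).as_matrix()
    print('t',o['time_s'],'pos',o['ee_pos'].round(4),'xang',np.degrees(np.arctan2(M[1,0],M[0,0])).round(2),'z',M[:,2].round(4),'q',o['qpos'].round(3))
    print('slide units',(M.T@(np.array(tgt)-o['ee_pos'])/0.06).round(3),'F',o['ft_force'].round(2),'Mom',o['moment'].round(3),'w',o['grip_width'])
    a=np.radians(ang); T=np.array([[np.cos(a),np.sin(a),0],[np.sin(a),-np.cos(a),0],[0,0,-1.]]).T
    print('dr units',(R.from_matrix(M.T@T).as_rotvec(degrees=True)/6).round(3))
    return o,M
E
python3 - <<'E'
from h import *
err([.5835,.1855,.2],54)
ci=r.camera_info('wrist'); p,d=r.read_camera('wrist'); cv2.imwrite('pics/w1.png',p[:,:,::-1]); np.save('pics/w1d.npy',d)
print({k:(v if np.ndim(v)==0 else v.round(4).tolist()) for k,v in ci.items()})
import pickle; pickle.dump(ci,open('pics/w1.pkl','wb'))
E
```

```text
t 2.85 pos [0.5737 0.1709 0.2622] xang 53.09 z [-0.0069  0.0022 -1.    ] q [0.188 0.393 1.286 0.003 1.469 0.831]
slide units [ 0.295 -0.009  1.036] F [-0.6   0.3   0.04] Mom [-0.035 -0.025 -0.005] w 0.9981171953122816
dr units [-0.066  0.023 -0.152]
{'fx': 309.70691628693146, 'fy': 309.70691628693146, 'cx': 320.76053779403503, 'cy': 198.7444971260829, 'extrinsics': [[0.7997, -0.6003, -0.0071, -0.3541], [-0.572, -0.7654, 0.2949, 0.4013], [-0.1825, -0.2318, -0.9555, 0.6144], [0.0, 0.0, 0.0, 1.0]]}
```

View pics/w1.png

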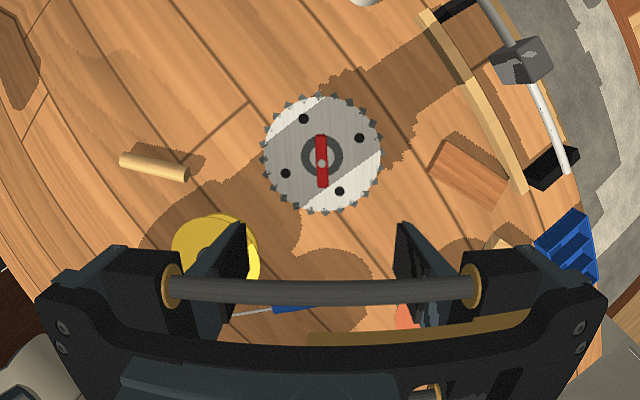

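The wrist view shows the saw blade's wing at (321,162), running upright and square between the jaws. I'll refine its position from this view.

```bash
cat >> h.py <<'E'
def wristmeas(p,ci,zp=0.114,box=(280,110,370,210)):
    q=p.astype(int); m=((q[...,0]>90)&(q[...,1]<60)&(q[...,2]<60)).astype(np.uint8)
    k=np.zeros_like(m); x0,y0,x1,y1=box; k[y0:y1,x0:x1]=1; m*=k
    v,u=np.nonzero(m)
    x=(u-ci['cx'])/ci['fx']; y=(v-ci['cy'])/ci['fy']; th=np.hypot(x,y); s=np.sin(th)/np.maximum(th,1e-9)
    D=np.stack([x*s,y*s,np.cos(th)],1); E=ci['extrinsics']; C=-E[:3,:3].T@E[:3,3]; Dw=D@E[:3,:3]
    W=C+Dw*((zp-C[2])/Dw[:,2])[:,None]
    rc=cv2.minAreaRect((W[:,:2]*1000).astype(np.float32)); print(len(u),u.min(),u.max(),v.min(),v.max(),rc)
    print(W.mean(0).round(4)); q=W[:,:2]-W[:,:2].mean(0); w,V=np.linalg.eigh(q.T@q); print('ang',np.degrees(np.arctan2(V[1,1],V[0,1])))
E
python3 - <<'E'
from h import *; import pickle
p=cv2.imread('pics/w1.png')[:,:,::-1]; wristmeas(p,pickle.load(open('pics/w1.pkl','rb')))
E
```

```text
515 315 328 134 187 ((585.1696166992188, 187.604736328125), (62.50170135498047, 13.92071533203125), 57.22595977783203)
[0.5859 0.1883 0.114 ]
ang 56.14458316064126
```

Call:
{"api": "carry_out", "payload": {
  "dr": [
    [-0.07,0.02,-0.4],
    [0,0,0],
    [0,0,0]
  ],
  "slide": [
    [0.33,0,0.3],
    [0,0,0.6],
    [0,0,0]
  ],
  "jaw": [0,0,0]
}}

```text
time_s: 3.28
ee_pos: [0.5866, 0.1882, 0.2051]
tcp_rot: [0.886, 0.464, 0.0, 0.0]
ft_force: [-0.8, 0.1, 0.3]
grip_width: 1.001
```

```bash
python3 - <<'E'
from h import *
err([.5845,.187,.080],55.5)
ci=r.camera_info('wrist'); p,d=r.read_camera('wrist'); cv2.imwrite('pics/w2.png',p[:,:,::-1])
wristmeas(p,ci,box=(270,100,380,300))
E
```

```text
t 3.275 pos [0.5866 0.1882 0.2051] xang 55.33 z [ 5.e-04 -6.e-04 -1.e+00] q [ 2.140e-01  4.580e-01  1.334e+00 -1.000e-03  1.349e+00  8.190e-01]
slide units [-0.036 -0.019  2.085] F [-0.76  0.09  0.34] Mom [-0.044 -0.019 -0.018] w 1.0012743888053557
dr units [ 0.007  0.002 -0.028]
726 314 327 159 221 ((586.682861328125, 189.197998046875), (63.85865783691406, 13.128894805908203), 55.336883544921875)
[0.587  0.1903 0.114 ]
ang 55.81199337769578
```

View pics/w2.png

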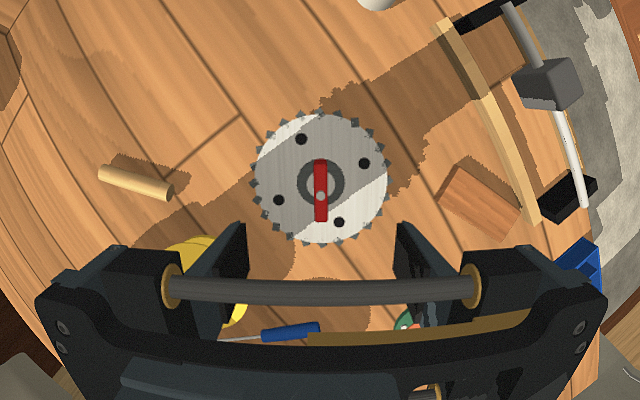

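The wing at (321,190) is centred between the jaws, so I'll descend.

Call:
{"api": "carry_out", "payload": {
  "dr": [
    [0,0,0],
    [0,0,0],
    [0,0,0],
    [0,0,0]
  ],
  "slide": [
    [-0.03,0,0.7],
    [0,0,0.7],
    [0,0,0.5],
    [0,0,0.15]
  ],
  "jaw": [0,0,0,0]
}}

```text
time_s: 3.82
ee_pos: [0.5928, 0.1892, 0.0868]
tcp_rot: [0.886, 0.464, 0.007, 0.002]
ft_force: [-0.9, 0.2, 0.4]
grip_width: 0.999
```

```bash
python3 - <<'E'
from h import *
err([.585,.187,.080],55.5)
for n in ("side",):
    p,d=r.read_camera(n); cv2.imwrite('pics/s2.png',cv2.resize(p[60:240,250:450,::-1],None,fx=4,fy=3.3))
E
```

```text
t 3.825 pos [0.5928 0.1892 0.0868] xang 55.32 z [ 0.0137  0.0024 -0.9999] q [ 2.130e-01  5.800e-01  1.469e+00 -1.000e-03  1.078e+00  8.190e-01]
slide units [-0.106 -0.087  0.111] F [-0.91  0.2   0.45] Mom [-0.008 -0.022  0.007] w 0.9986606793314529
dr units [ 0.095 -0.093 -0.03 ]
```

View pics/s2.png

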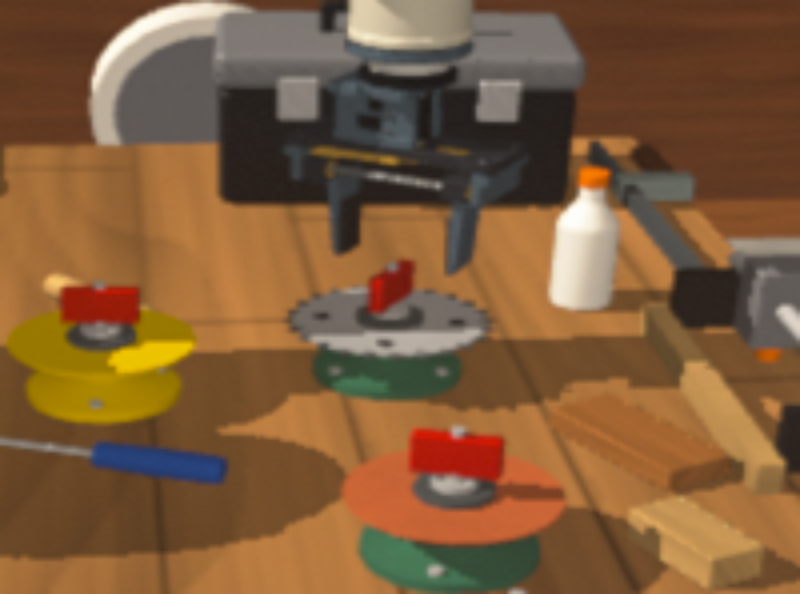

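The picture shows the fingertips near (340,250) and (455,270), level with the wing's top at (400,265). That is higher than the measured pose says, so I'll look again with the arm at rest.

Call:
{"api": "carry_out", "payload": {
  "dr": [
    [0,0,0],
    [0,0,0]
  ],
  "slide": [
    [0,0,0],
    [0,0,0]
  ],
  "jaw": [0,0]
}}

```text
time_s: 4.12
ee_pos: [0.5947, 0.1898, 0.0893]
tcp_rot: [0.886, 0.464, 0.009, 0.003]
ft_force: [0.4, -1.0, -0.4]
grip_width: 1.001
```

```bash
python3 - <<'E'
from h import *
err([.585,.187,.080],55.5)
p,d=r.read_camera("side"); cv2.imwrite('pics/s3.png',cv2.resize(p[60:240,250:450,::-1],None,fx=4,fy=3.3))
c=r.camera_info('side'); E=c['extrinsics']; o=r.observe()
for P in (o['ee_pos'],[.585,.187,.114]):
    q=E[:3,:3]@np.array(P)+E[:3,3]; u=q[0]/q[2]*c['fx']+c['cx']; v=q[1]/q[2]*c['fy']+c['cy']; print(u,v,'crop',(u-250)*4,(v-60)*3.3)
ci=r.camera_info('wrist'); p,d=r.read_camera('wrist'); cv2.imwrite('pics/w3.png',p[:,:,::-1])
wristmeas(p,ci,box=(270,150,380,400))
E
```

```text
t 4.125 pos [0.5947 0.1898 0.0893] xang 55.33 z [ 0.0176  0.0032 -0.9998] q [ 2.140e-01  5.780e-01  1.466e+00 -1.000e-03  1.080e+00  8.190e-01]
slide units [-0.132 -0.109  0.153] F [ 0.41 -1.02 -0.38] Mom [-0.011 -0.074  0.002] w 1.0013559601459143
dr units [ 0.121 -0.121 -0.03 ]
350.1789303976215 148.30751733799858 crop 400.71572159048605 291.4148072153953
347.5878367311682 141.71198058215302 crop 390.3513469246727 269.6495359211049
1535 300 322 193 280 ((589.9839477539062, 194.14794921875), (60.830177307128906, 13.206523895263672), 56.269927978515625)
[0.5915 0.1964 0.114 ]
ang 55.9543864836753
```

View pics/s3.png

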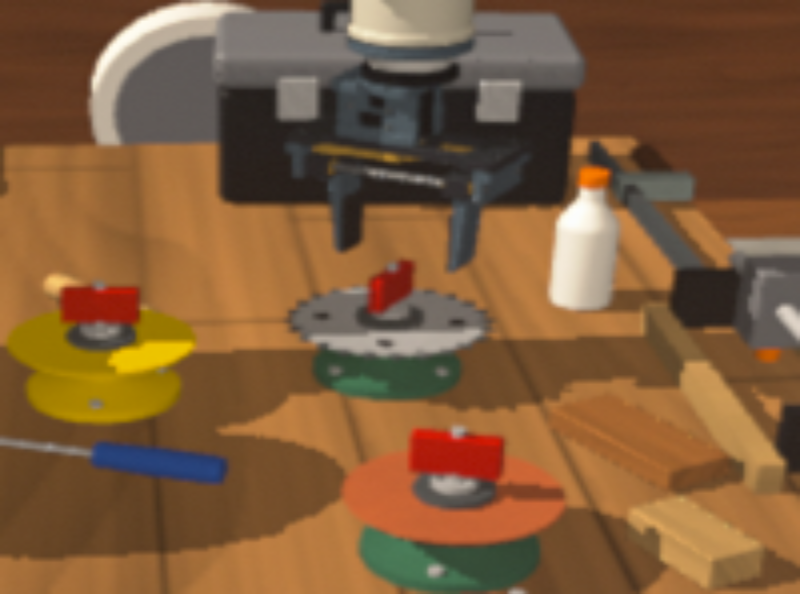

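View pics/w3.png

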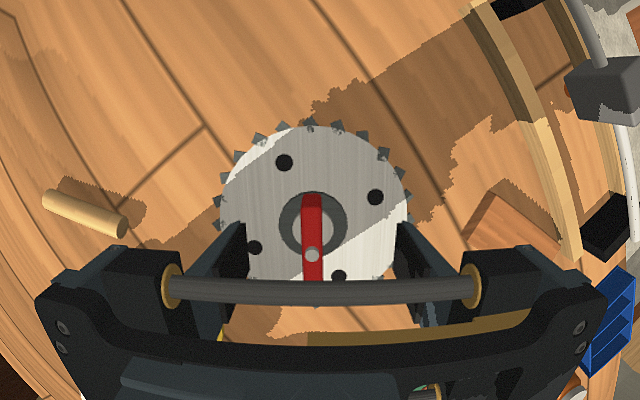

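```bash
python3 - <<'E'
from h import *
o,M=err([.585,.187,.080],55.5)
print(o['tau'].round(2),o['joint_velocities'].round(4))
c=r.camera_info('side'); E=c['extrinsics']
p,d=r.read_camera("side")
vv,uu=np.mgrid[60:160,315:385]; z=d[vv,uu]
P=np.stack([(uu-c['cx'])/c['fx']*z,(vv-c['cy'])/c['fy']*z,z],-1); W=(P-E[:3,3])@E[:3,:3]
T=(W-o['ee_pos'])@M
sel=(z>0)&(np.hypot(T[...,0],T[...,1])<0.09)&(W[...,2]>0.118)
for s in (-1,1):
    m=sel&(T[...,1]*s>0.02)&(abs(T[...,0])<.03)
    w=W[m]; t=T[m]; i=np.argsort(w[:,2])[:6]; print(s,len(w),w[i].round(3).tolist(),t[i].round(3).tolist(), t[:,1].min(),t[:,1].max())
# any finger pts between wing z
m=(z>0)&(np.hypot(T[...,0],T[...,1])<0.09)&(W[...,2]>0.07)&(W[...,2]<0.118)
for a in W[m][::8]: print(a.round(3).tolist(),end=' ')
E
```

```text
t 4.225 pos [0.5946 0.1897 0.0892] xang 55.33 z [ 0.0175  0.0032 -0.9998] q [ 2.140e-01  5.780e-01  1.466e+00 -1.000e-03  1.080e+00  8.190e-01]
slide units [-0.131 -0.108  0.15 ] F [-0.27 -0.07  0.11] Mom [ 0.019 -0.002  0.037] w 1.0018477053439572
dr units [ 0.12  -0.121 -0.03 ]
[ 3.000e-02 -8.969e+01 -3.269e+01  7.000e-02 -1.000e-01  1.000e-02] [-0.001   0.0056  0.01   -0.0004 -0.0037 -0.0006]
-1 509 [[0.55, 0.207, 0.126], [0.543, 0.207, 0.126], [0.546, 0.206, 0.127], [0.553, 0.212, 0.128], [0.561, 0.225, 0.129], [0.557, 0.217, 0.129]] [[-0.011, -0.047, -0.038], [-0.014, -0.052, -0.038], [-0.013, -0.049, -0.038], [-0.004, -0.046, -0.039], [0.011, -0.047, -0.04], [0.001, -0.046, -0.04]] -0.08739043811896938 -0.02025336079991057
1 632 [[0.625, 0.151, 0.127], [0.645, 0.174, 0.127], [0.628, 0.147, 0.129], [0.631, 0.149, 0.131], [0.627, 0.145, 0.133], [0.624, 0.145, 0.134]] [[-0.014, 0.048, -0.038], [0.016, 0.051, -0.037], [-0.015, 0.052, -0.039], [-0.012, 0.053, -0.042], [-0.017, 0.053, -0.043], [-0.02, 0.05, -0.044]] 0.0200663867291214 0.08952236330781006
[0.592, 0.205, 0.116] [0.603, 0.208, 0.111] [0.58, 0.187, 0.113] [0.575, 0.175, 0.115] [0.568, 0.167, 0.115] [0.598, 0.194, 0.103] [0.585, 0.174, 0.108] [0.573, 0.16, 0.111] [0.564, 0.16, 0.108] [0.594, 0.19, 0.094] [0.581, 0.166, 0.101] [0.571, 0.164, 0.099] [0.603, 0.202, 0.081] [0.59, 0.184, 0.086] [0.586, 0.175, 0.087] [0.586, 0.176, 0.083] [0.578, 0.163, 0.086] [0.562, 0.187, 0.071] [0.59, 0.178, 0.075] [0.586, 0.171, 0.074] [0.566, 0.166, 0.07]
```

```bash
python3 - <<'E'
from h import *
c=r.camera_info('side'); E=c['extrinsics']
d=np.load('pics/side0d.npy'); M=R.from_quat([.980968,.194166,0,-.0006]).as_matrix(); ee=np.array([.23793,-.57749,.17882])
vv,uu=np.mgrid[150:300,150:260]; z=d[vv,uu]
P=np.stack([(uu-c['cx'])/c['fx']*z,(vv-c['cy'])/c['fy']*z,z],-1); W=(P-E[:3,3])@E[:3,:3]
T=(W-ee)@M
m=(np.hypot(T[...,0],T[...,1])<.09)&(T[...,2]<.03)&(T[...,2]>-.2)
t=T[m]; i=np.argsort(-t[:,2])[:12]; print(t[i].round(3).tolist())
# wrist depth check
ci=r.camera_info('wrist'); p,d=r.read_camera('wrist')
E=ci['extrinsics']; C=-E[:3,:3].T@E[:3,3]; print('cam',C)
for u,v in ((311,205),(311,230),(280,160),(350,170),(100,200),(240,225),(402,225),(240,235),(404,235),(228,270),(415,270)):
    x=(u-ci['cx'])/ci['fx']; y=(v-ci['cy'])/ci['fy']; th=np.hypot(x,y); s=np.sin(th)/th
    D=np.array([x*s,y*s,np.cos(th)]); w=C+(D/D[2]*d[v,u])@E[:3,:3]; print(u,v,p[v,u],d[v,u],w.round(4))
E
```

```text
[[-0.008, 0.05, -0.036], [-0.01, 0.05, -0.036], [0.007, 0.051, -0.037], [-0.015, 0.051, -0.037], [0.013, 0.052, -0.037], [-0.003, 0.052, -0.037], [0.008, 0.053, -0.038], [-0.0, 0.052, -0.038], [-0.012, 0.052, -0.038], [0.002, 0.05, -0.038], [0.005, 0.052, -0.039], [0.001, 0.053, -0.039]]
cam [0.63795714 0.25743936 0.29408019]
311 205 [107  27  29] 0.19551468 [0.6013 0.2114 0.1075]
311 230 [157  38  37] 0.1964309 [0.5924 0.1987 0.1111]
280 160 [36 37 33] 0.23680061 [0.5929 0.2427 0.058 ]
350 170 [160 153 141] 0.23976037 [0.6329 0.2052 0.058 ]
100 200 [122  89  58] 0.30584833 [ 0.3738  0.334  -0.0022]
240 225 [20 15 18] 0.17754686 [0.5638 0.2301 0.1275]
402 225 [29 29 32] 0.17749391 [0.6421 0.1759 0.1286]
240 235 [22 21 26] 0.16938046 [0.564  0.227  0.1367]
404 235 [14 21  9] 0.16646807 [0.6398 0.1759 0.1405]
228 270 [10  8 13] 0.14552431 [0.5591 0.2212 0.1637]
415 270 [23 24 20] 0.14088812 [0.6352 0.1715 0.169 ]
```

The poses agree with each other after all. The open fingertips sit about 38 mm behind the TCP and swing forward as they shut. I'll correct the offset and tilt, then check again.

Call:
{"api": "carry_out", "payload": {
  "dr": [
    [0.12,-0.12,0],
    [0,0,0],
    [0,0,0]
  ],
  "slide": [
    [-0.13,-0.1,0.12],
    [0,0,0],
    [0,0,0]
  ],
  "jaw": [0,0,0]
}}

```text
time_s: 4.7
ee_pos: [0.5841, 0.1863, 0.0809]
tcp_rot: [0.886, 0.464, -0.001, -0.0]
ft_force: [-0.5, 0.2, 0.0]
grip_width: 1.005
```

```bash
python3 -c "
from h import *
err([.5848,.1868,.081],55.5)"
```

```text
t 4.7 pos [0.5841 0.1863 0.0809] xang 55.32 z [-2.4e-03 -4.0e-04 -1.0e+00] q [0.211 0.584 1.482 0.    1.078 0.817]
slide units [ 0.014  0.005 -0.002] F [-0.52  0.22  0.01] Mom [0.033 0.011 0.008] w 1.0053301415558196
dr units [-0.017  0.016 -0.031]
```

Call:
{"api": "carry_out", "payload": {
  "dr": [
    [0,0,0],
    [0,0,0],
    [0,0,0],
    [0,0,0]
  ],
  "slide": [
    [0,0,0],
    [0,0,0],
    [0,0,0],
    [0,0,0]
  ],
  "jaw": [0.3,0.5,0.6,0.65],
  "grip_force": 30
}}

```text
time_s: 5.2
ee_pos: [0.5843, 0.1864, 0.081]
tcp_rot: [0.886, 0.464, -0.001, -0.0]
ft_force: [0.8, -0.1, 0.2]
grip_width: 0.591
```

```bash
python3 - <<'E'
from h import *
o,M=err([.5848,.1868,.081],55.5)
p,d=r.read_camera("side"); cv2.imwrite('pics/s4.png',cv2.resize(p[60:200,290:410,::-1],None,fx=5,fy=4))
ci=r.camera_info('wrist'); p,d=r.read_camera('wrist'); cv2.imwrite('pics/w4.png',p[:,:,::-1])
E
```

```text
t 5.2 pos [0.5843 0.1864 0.081 ] xang 55.32 z [-2.e-03 -4.e-04 -1.e+00] q [0.211 0.584 1.482 0.    1.078 0.817]
slide units [ 0.01   0.003 -0.001] F [ 0.76 -0.07  0.16] Mom [-0.049 -0.071  0.055] w 0.5914688496641672
dr units [-0.014  0.014 -0.03 ]
```

View pics/s4.png

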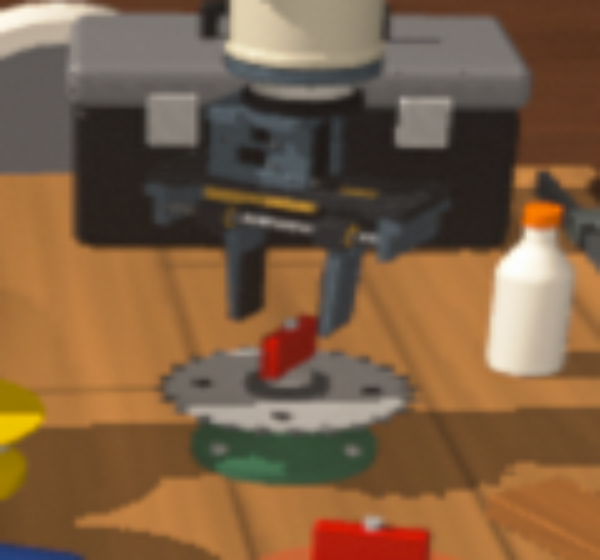

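View pics/w4.png

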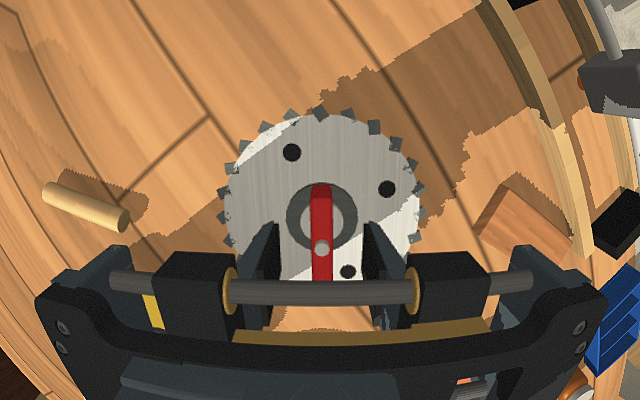

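```bash
python3 - <<'E'
from h import *
print(r.grasp_offset)
o,M=err([.5848,.1868,.081],55.5)
ci=r.camera_info('wrist'); p,d=r.read_camera('wrist')
E=ci['extrinsics']; C=-E[:3,:3].T@E[:3,3]
v,u=np.mgrid[200:300,225:420]; z=d[200:300,225:420]
x=(u-ci['cx'])/ci['fx']; y=(v-ci['cy'])/ci['fy']; th=np.hypot(x,y)+1e-9; s=np.sin(th)/th
P=np.stack([x*s/np.cos(th)*z,y*s/np.cos(th)*z,z],-1); W=(P-E[:3,3])@E[:3,:3]; T=(W-o['ee_pos'])@M
dark=(p[200:300,225:420].max(-1)<60)
for sg in (-1,1):
    m=dark&(z>0)&(T[...,1]*sg>.01)&(abs(T[...,0])<.025)&(T[...,2]<-.005)
    t=T[m]; i=np.argsort(-t[:,2])[:200:20]; print(sg,len(t),t[i].round(3).tolist())
c=r.camera_info('side'); E=c['extrinsics']; p,d=r.read_camera("side")
vv,uu=np.mgrid[60:160,315:385]; z=d[vv,uu]
P=np.stack([(uu-c['cx'])/c['fx']*z,(vv-c['cy'])/c['fy']*z,z],-1); W=(P-E[:3,3])@E[:3,:3]; T=(W-o['ee_pos'])@M
dark=(p[60:160,315:385].max(-1)<110)
m=dark&(np.hypot(T[...,0],T[...,1])<.07)&(T[...,2]<-.02)&(T[...,2]>-.1)
for sg in (-1,1):
    t=T[m&(T[...,1]*sg>0.01)]; i=np.argsort(-t[:,2])[:10]; print(sg,len(t),t[i].round(3).tolist())
E
```

```text
-0.0188
t 5.3 pos [0.5843 0.1864 0.081 ] xang 55.31 z [-2.1e-03 -3.0e-04 -1.0e+00] q [0.211 0.584 1.482 0.    1.078 0.817]
slide units [ 0.01   0.003 -0.001] F [0.62 0.29 0.43] Mom [-0.087 -0.068  0.056] w 0.5092537689998857
dr units [-0.014  0.014 -0.031]
-1 1554 [[0.015, -0.026, -0.034], [0.017, -0.027, -0.036], [0.017, -0.027, -0.038], [0.016, -0.024, -0.039], [-0.015, -0.024, -0.039], [0.015, -0.024, -0.041], [0.012, -0.024, -0.043], [0.016, -0.026, -0.043], [-0.015, -0.024, -0.044], [-0.013, -0.023, -0.045]]
1 1560 [[0.001, 0.023, -0.034], [0.017, 0.027, -0.036], [0.018, 0.027, -0.037], [0.017, 0.028, -0.038], [0.016, 0.023, -0.04], [-0.001, 0.023, -0.041], [0.017, 0.029, -0.042], [0.012, 0.023, -0.043], [-0.012, 0.023, -0.044], [0.001, 0.023, -0.045]]
-1 135 [[-0.013, -0.024, -0.039], [-0.003, -0.022, -0.039], [0.015, -0.024, -0.039], [0.003, -0.022, -0.04], [0.007, -0.024, -0.042], [-0.003, -0.022, -0.042], [0.015, -0.024, -0.042], [-0.013, -0.02, -0.043], [-0.018, -0.025, -0.044], [-0.019, -0.021, -0.045]]
1 121 [[-0.013, 0.023, -0.039], [-0.015, 0.027, -0.041], [0.0, 0.03, -0.042], [0.009, 0.029, -0.043], [-0.011, 0.029, -0.043], [0.022, 0.027, -0.044], [-0.016, 0.028, -0.044], [-0.006, 0.029, -0.045], [-0.019, 0.025, -0.045], [0.0, 0.03, -0.046]]
```

Both cameras put the fingertips about 37 mm behind the reported TCP, and that does not change with the opening, since the jaws slide on rods. The tips are therefore still only level with the wing's top. I'll go lower in small steps and watch the force and the picture.

Call:
{"api": "carry_out", "payload": {
  "dr": [
    [0,0,0],
    [0,0,0],
    [0,0,0]
  ],
  "slide": [
    [0,0,0.15],
    [0,0,0.15],
    [0,0,0]
  ],
  "jaw": [0.5,0.5,0.5]
}}

```text
time_s: 5.78
ee_pos: [0.5839, 0.1863, 0.0613]
tcp_rot: [0.886, 0.464, -0.001, -0.0]
ft_force: [0.5, -0.1, 0.7]
grip_width: 0.499
```

```bash
python3 - <<'E'
from h import *
o,M=err([.5848,.1868,.048],55.5)
p,d=r.read_camera("side"); cv2.imwrite('pics/s5.png',cv2.resize(p[60:200,290:410,::-1],None,fx=5,fy=4))
E
```

```text
t 5.775 pos [0.5839 0.1863 0.0613] xang 55.32 z [-2.7e-03 -5.0e-04 -1.0e+00] q [0.211 0.608 1.499 0.    1.037 0.817]
slide units [0.015 0.008 0.221] F [ 0.49 -0.13  0.73] Mom [-0.052 -0.075 -0.034] w 0.49878708075962325
dr units [-0.018  0.019 -0.031]
```

View pics/s5.png

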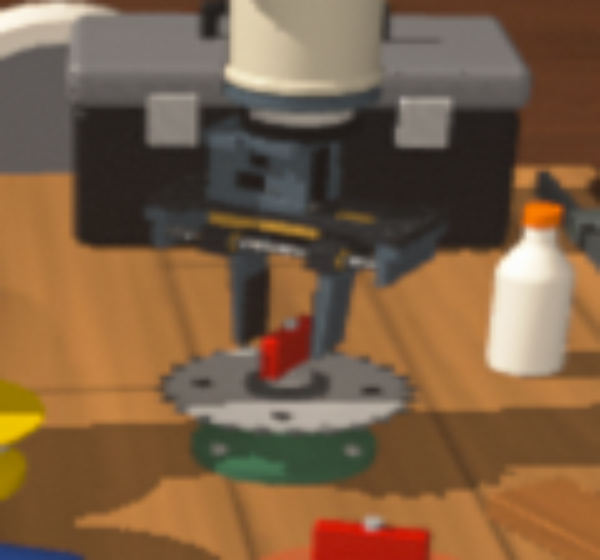

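The fingertips now straddle the wing about halfway down, with tips near (245,340) and (322,350), and no contact force. I'll go 12 mm lower, then close.

Call:
{"api": "carry_out", "payload": {
  "dr": [
    [0,0,0],
    [0,0,0],
    [0,0,0],
    [0,0,0],
    [0,0,0],
    [0,0,0],
    [0,0,0],
    [0,0,0]
  ],
  "slide": [
    [0,0,0.1],
    [0,0,0.1],
    [0,0,0],
    [0,0,0],
    [0,0,0],
    [0,0,0],
    [0,0,0],
    [0,0,0]
  ],
  "jaw": [0.5,0.5,0.7,0.8,0.9,1,1,1],
  "grip_force": 40
}}

```text
time_s: 6.82
ee_pos: [0.5847, 0.1862, 0.0491]
tcp_rot: [0.886, 0.464, -0.001, -0.0]
ft_force: [0.4, -1.3, -3.0]
grip_width: 0.149
```

```bash
python3 - <<'E'
from h import *
o,M=err([.5848,.1868,.048],55.5)
p,d=r.read_camera("side"); cv2.imwrite('pics/s6.png',cv2.resize(p[60:200,290:410,::-1],None,fx=5,fy=4))
E
```

```text
t 6.825 pos [0.5847 0.1862 0.0491] xang 55.33 z [-1.1e-03 -6.0e-04 -1.0e+00] q [ 0.211  0.624  1.509 -0.     1.01   0.816]
slide units [ 0.009 -0.005  0.019] F [ 0.39 -1.31 -3.  ] Mom [-0.103 -0.165  0.194] w 0.14866277949288073
dr units [-0.006  0.01  -0.028]
```

View pics/s6.png

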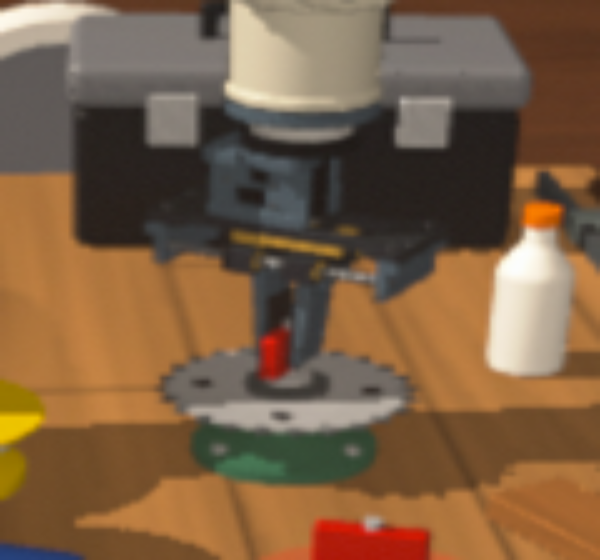

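The grip holds: opening 0.149 is about 13.6 mm, which fits the 14 mm bar. The picture shows the fingers closed on the wing at (275,350). I'll try counter-clockwise first (−z of the tool).

Call:
{"api": "carry_out", "payload": {
  "dr": [
    [0,0,-0.3],
    [0,0,-0.3]
  ],
  "slide": [
    [0,0,0],
    [0,0,0]
  ],
  "jaw": [1,1]
}}

```text
time_s: 7.12
ee_pos: [0.5849, 0.1862, 0.0492]
tcp_rot: [0.87, 0.493, -0.0, -0.0]
ft_force: [2.3, -1.5, -2.1]
grip_width: 0.153
```

```bash
python3 -c "
from h import *
err([.5848,.1868,.049],55.5); print(r.observe()['tau'].round(3))"
```

```text
t 7.125 pos [0.5849 0.1862 0.0492] xang 59.11 z [-9.e-04 -3.e-04 -1.e+00] q [ 0.211  0.624  1.508 -0.     1.01   0.75 ]
slide units [ 0.008 -0.006  0.003] F [ 2.33 -1.47 -2.08] Mom [-0.349 -0.483 -1.129] w 0.15320262765143605
dr units [-0.005  0.007  0.601]
[  2.495 -92.2   -29.276   0.135   0.534  -0.211]
```

Call:
{"api": "carry_out", "payload": {
  "dr": [
    [0,0,0.3],
    [0,0,0.3],
    [0,0,0.3],
    [0,0,0.3]
  ],
  "slide": [
    [0,0,0],
    [0,0,0],
    [0,0,0],
    [0,0,0]
  ],
  "jaw": [1,1,1,1]
}}

```text
time_s: 7.62
ee_pos: [0.5848, 0.1862, 0.0491]
tcp_rot: [0.901, 0.434, -0.001, 0.0]
ft_force: [1.4, -1.1, -2.8]
grip_width: 0.149
```

```bash
python3 -c "
from h import *
err([.5848,.1868,.049],55.5); print(r.observe()['tau'].round(3))"
```

```text
t 7.625 pos [0.5848 0.1862 0.0491] xang 51.49 z [-1.e-03 -6.e-04 -1.e+00] q [ 0.211  0.624  1.509 -0.     1.01   0.884]
slide units [ 0.008 -0.006  0.002] F [ 1.41 -1.06 -2.82] Mom [-0.199 -0.261  0.125] w 0.14851468808234064
dr units [-0.005  0.01  -0.669]
[  0.656 -92.152 -29.558   0.529   0.334  -0.691]
```

Counter-clockwise met a stiff −1.13 N m and wedged the pads slightly (opening 0.153). Clockwise gave at only +0.13 N m. I'll go on clockwise a little, past any play, to confirm.

Call:
{"api": "carry_out", "payload": {
  "dr": [
    [0,0,0.6],
    [0,0,0.6],
    [0,0,0.6]
  ],
  "slide": [
    [0,0,0],
    [0,0,0],
    [0,0,0]
  ],
  "jaw": [1,1,1]
}}

```text
time_s: 8.0
ee_pos: [0.5849, 0.1861, 0.0492]
tcp_rot: [0.939, 0.343, -0.001, 0.0]
ft_force: [1.5, -1.1, -2.1]
grip_width: 0.151
```

```bash
python3 -c "
from h import *
err([.5848,.1868,.049],55.5)"
```

```text
t 8.0 pos [0.5849 0.1861 0.0492] xang 40.14 z [-8.e-04 -8.e-04 -1.e+00] q [ 2.110e-01  6.240e-01  1.508e+00 -1.000e-03  1.010e+00  1.082e+00]
slide units [ 0.006 -0.01   0.003] F [ 1.51 -1.15 -2.08] Mom [-0.133 -0.176  0.231] w 0.15057817632186588
dr units [-0.     0.011 -2.559]
```

It turns clockwise against a steady 0.2 N m, so I'll carry on to about 62° in total.

Call:
{"api": "carry_out", "payload": {
  "dr": [
    [0,0,1],
    [0,0,1],
    [0,0,1],
    [0,0,1],
    [0,0,1],
    [0,0,1],
    [0,0,1],
    [0,0,0.6]
  ],
  "slide": [
    [0,0,0],
    [0,0,0],
    [0,0,0],
    [0,0,0],
    [0,0,0],
    [0,0,0],
    [0,0,0],
    [0,0,0]
  ],
  "jaw": [1,1,1,1,1,1,1,1]
}}

```text
time_s: 9.0
ee_pos: [0.585, 0.1856, 0.0492]
tcp_rot: [0.998, -0.066, -0.0, 0.001]
ft_force: [1.5, -0.8, -1.7]
grip_width: 0.15
```

Call:
{"api": "carry_out", "payload": {
  "dr": [
    [0,0,0],
    [0,0,0]
  ],
  "slide": [
    [0,0,0],
    [0,0,0]
  ],
  "jaw": [1,1]
}}

```text
time_s: 9.25
ee_pos: [0.585, 0.1856, 0.0491]
tcp_rot: [0.998, -0.066, -0.0, 0.001]
ft_force: [1.9, -1.2, -2.3]
grip_width: 0.149
```

```bash
python3 - <<'E'
from h import *
err([.5848,.1868,.049],-7)
p,d=r.read_camera("side"); cv2.imwrite('pics/s7.png',cv2.resize(p[60:200,290:410,::-1],None,fx=5,fy=4))
E
```

```text
t 9.25 pos [0.585  0.1856 0.0491] xang -7.6 z [-7.0e-04 -1.5e-03 -1.0e+00] q [ 0.211  0.624  1.508 -0.002  1.01   1.915]
slide units [-0.006 -0.02   0.002] F [ 1.87 -1.23 -2.31] Mom [ 0.003 -0.204 -0.213] w 0.149034067278893
dr units [ 0.015  0.005 -0.099]
```

View pics/s7.png

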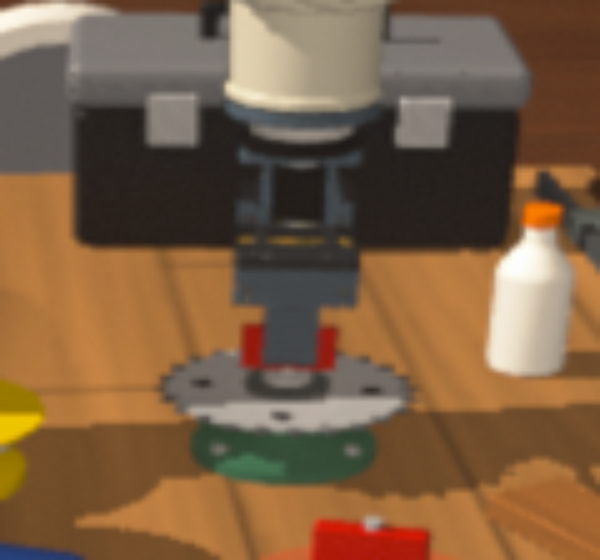

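The wing at (288,345) now lies across the side view, about 62° clockwise from its start. I'll open the jaws, then retreat straight up.

Call:
{"api": "carry_out", "payload": {
  "dr": [
    [0,0,0],
    [0,0,0],
    [0,0,0],
    [0,0,0],
    [0,0,0],
    [0,0,0]
  ],
  "slide": [
    [0,0,0],
    [0,0,0],
    [0,0,0],
    [0,0,0],
    [0,0,0],
    [0,0,0]
  ],
  "jaw": [0.5,0.4,0.4,0.4,0.4,0.4]
}}

```text
time_s: 10.05
ee_pos: [0.5849, 0.1859, 0.0494]
tcp_rot: [0.998, -0.066, -0.0, 0.001]
ft_force: [-0.2, -0.4, 0.1]
grip_width: 0.602
```

Call:
{"api": "carry_out", "payload": {
  "dr": [
    [0,0,0],
    [0,0,0],
    [0,0,0],
    [0,0,0],
    [0,0,0],
    [0,0,0]
  ],
  "slide": [
    [0,0,-0.2],
    [0,0,-0.4],
    [0,0,-0.7],
    [0,0,-0.7],
    [0,0,-0.5],
    [0,0,0]
  ],
  "jaw": [0.4,0.4,0.4,0.4,0.4,0.4]
}}

```text
time_s: 10.8
ee_pos: [0.5851, 0.1861, 0.2084]
tcp_rot: [0.998, -0.065, 0.001, 0.0]
ft_force: [-1.1, 0.2, 0.3]
grip_width: 0.601
```

```bash
python3 - <<'E'
from h import *
err([.5848,.1868,.2],-7)
ci=r.camera_info('wrist'); p,d=r.read_camera('wrist'); cv2.imwrite('pics/w8.png',p[:,:,::-1])
wristmeas(p,ci,box=(270,100,380,260))
p,d=r.read_camera("side"); cv2.imwrite('pics/s8.png',p[:,:,::-1])
E
```

```text
t 10.8 pos [0.5851 0.1861 0.2084] xang -7.51 z [ 1.4e-03 -8.0e-04 -1.0e+00] q [ 2.110e-01  4.520e-01  1.336e+00 -1.000e-03  1.353e+00  1.913e+00]
slide units [-0.007 -0.011  0.141] F [-1.13  0.18  0.32] Mom [ 0.057  0.024 -0.004] w 0.600617927195099
dr units [ 0.006 -0.014 -0.085]
717 315 328 156 218 ((587.9732666015625, 184.78736877441406), (13.153372764587402, 64.28470611572266), 82.2156982421875)
[0.5889 0.185  0.114 ]
ang 172.20114358854448
```

View pics/s8.png

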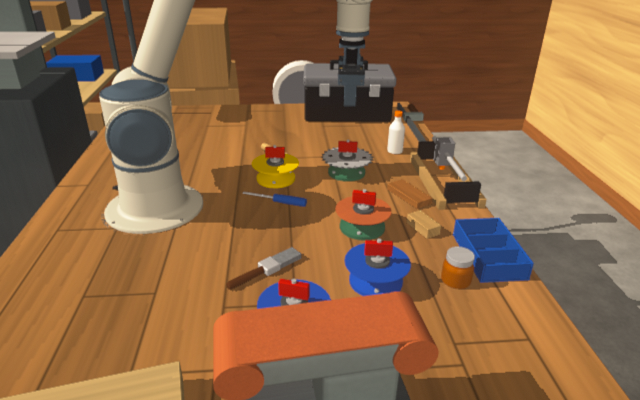

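View pics/w8.png

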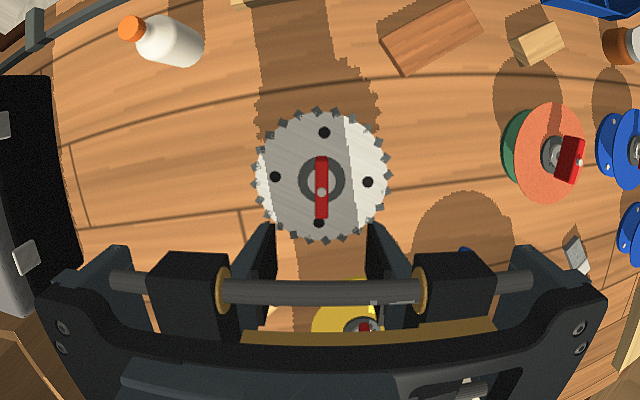

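The saw wing, at (321,187) in the wrist view, now lies at −7.8°. It started at about 55.5°, so it has turned about 63° clockwise. The sanding disc's wing is unmoved at (364,198) in the side view, and the gripper is clear of everything.

```bash
python3 -c "
from bench import r
print(r.job_done())"
```

```text
the job is handed in; nothing more can be done
None
```

The saw blade's wing nut is loose: I turned it about 63° (1.1 rad) clockwise and left it there. This stand has a left-hand thread. The job was handed in at about 11 s.

- **Which way it gives:** counter-clockwise hit a hard stop within 4° at 1.1 N m. Clockwise turned steadily at about 0.2 N m.
- **Final checks:** the wrist camera shows the bar at −7.8°, from about 55.5° at the start. The gripper was open and about 160 mm above its gripping height, with only sensor noise on the force reading. The brown sanding disc's nut was never approached and looks unmoved in the side view.
- **What disagreed:** both cameras placed the real fingertips about 37 mm behind the reported TCP, not at it. I followed the cameras and gripped with the reported TCP at 49 mm height. My readings of the nut's centre also differed by 4–6 mm between views, which the grip tolerated.

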